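# Put three mixed-up canister lids back on their own canisters

### The arm

A 6-joint arm with a two-finger parallel gripper is mounted at the origin on a cart in front of the work surface, level with it; the furniture and walls round the work are solid. World frame = base frame: x ahead of the robot, y to its left, z up, the work surface at z = 0. Lengths are in m, angles in rad, forces in N, time in s.
With the tool pointing down it reaches from about 0.35 to 0.725 m from the base axis. Payload 4.3 kg.
Tool frame: the origin (TCP) lies between the finger pads; the fingertips stand 8 mm ahead of it and the grasp point (between the pads) lies 11 mm behind it; z points along the fingers, y is the line along which they close (so a half turn about z gives the same grasp; the last joint's range is limited). The gripper opens to 85 mm and grips with 20 to 120 N. Pads are 22 mm wide; open, the fingers measure 114 mm over their backs; the gripper's body (76 mm by 85 mm) begins 54 mm behind the grasp point. The pads swing forward as they close: fully open they stand 13 mm farther back than shut.
Start: joints at [1.052, 0.377, 0.081, 1.274, 0, 1.46], TCP at [0.229, 0.528, 0.239] pointing down, gripper open.
Joint ranges: [-2.72, 2.72], [-0.84, 1.66], [-1.02, 1.22], [-1.77, 2.12], [-1.37, 1.28], [-3.14, 3.14]. Speed limits (rad/s): [2.57, 2.57, 3.14, 3.14, 3.14, 3.14].

### API

Orientations are given as a unit quaternion [w, x, y, z].
In Python, from bench import * gives the robot as it stands.
- The arm moves only by the tool play_rows, never from a script. Its argument "commands" is text: rows parted by semicolons, each of 6 numbers parted by spaces: the shift along the world's x, y, z in m, then the turn, a rotation vector about the world's x, y, z in rad. In form: tx ty tz rx ry rz; .... A call has 1 to 5 rows; each row is the pose to reach, as a shift and turn from the pose commanded when the call began; what a row does not reach only later rows make up. A row lasts 1/10 s, in which the tool goes at most 50 mm and 8.59 degrees, less where a joint would pass 70% of its speed; a pose out of reach is approached as far as the arm can. A call with a gripper value outside its range is refused whole. "hand" is the opening, from 0 (shut) to 1 (fully open), set as the call begins (left out, the last holds). The fingers move at their own pace and stop on an object; "grip_force" is the grip in N (left out, the last holds). Time passes only in rows, so rows that repeat a pose let the fingers close. It gives the time, the measured TCP pose, the force, the opening and the grip force at its end, in the units of the state.
- sense(): the state, without advancing time (a new reading comes with each control period).
- read_camera(name): name is "side" or "top"; returns the picture (420x560x3 uint8, red, green, blue); there is no depth.
- camera_info(name): a dict with "mtx" (3x3 intrinsics, pixels), "eye" and "rotation" of the camera in the world. Camera axes: x right, y down, z forward; pixel columns grow to the right and rows downward; lengths in m; the calibration is good to about 2 mm. A picture is of the moment at which its call begins. camera_info takes no time and is no camera call.
- hand_in(): hands the job in; it is judged then, once.
The state is a dict: "clock": time; "joints": joint angles; "qvel": joint speeds; "joint_torque": joint torques, N m; "eef_pos": TCP position; "tool_rot": TCP orientation; "wrist_force": force on the tool from outside, world axes, zero at the start; "ft_torque": the same for the moment, N m; "opening": finger opening in m; "gripper_force": force on a finger pad.
Only numpy, scipy, OpenCV 4.12 (cv2) and the standard library are available. Lean on these libraries where they do the work, as an engineer would, in place of code of your own. Each camera call takes 0.05 s, during which the arm holds its last target. There are 200 camera calls.

### The job

The lids of the three canisters have been mixed up, so none of them closes. Put each lid on the canister whose shape it fits, seated level and fully home; the cork trivet is free if you need to set a lid aside meanwhile. Leave the canisters standing upright in their places, and do not disturb the timer, the salt shaker or the cinnamon jar.

Things in the scene. Friction and masses are not known exactly. Their poses are not given: they have to be found in the camera images.
- round_lid: Round lid: top 78 mm across, stopper 63 mm across. Wooden top at z 12-21 mm; under it a white stopper, z 0-12, its end tapered 3 mm all round; on it a central wooden grip bar, 42 (x) x 13 (y) mm, z 21-49. Origin: centre of the stopper's underside, z up. 0.06-0.13 kg, loose.
- square_lid: Square lid: top 76 x 76 mm with rounded corners, stopper 61 x 61 mm (x, y along the sides). Wooden top at z 12-21 mm; under it a white stopper, z 0-12, its end tapered 3 mm all round; on it a central wooden grip bar, 42 (x) x 13 (y) mm, z 21-49. Origin: centre of the stopper's underside, z up. 0.06-0.13 kg, loose.
- oblong_lid: Oblong lid: top 100 (x) x 54 (y) mm with rounded corners, stopper 85 x 39 mm. Wooden top at z 12-21 mm; under it a white stopper, z 0-12, its end tapered 3 mm all round; on it a central wooden grip bar, 42 (x) x 13 (y) mm, z 21-49. Origin: centre of the stopper's underside, z up. 0.06-0.13 kg, loose.
- round_canister: Grey round canister, bellied: 96 mm across the belly, 78 mm at the rim, mouth 70 mm. 64 mm high, wall 4 mm, floor 6 mm. Origin: centre of the underside, z up. 0.4-0.7 kg, loose. Its own lid, fully home (wooden top on the rim), has its origin 52 mm above this one; a wrong lid stands on the rim, origin 64 mm above.
- square_canister: Grey square canister, 76 x 76 mm outside, mouth 68 x 68 mm (x, y along the sides). 64 mm high, wall 4 mm, floor 6 mm. Origin: centre of the underside, z up. 0.4-0.7 kg, loose. Its own lid, fully home (wooden top on the rim), has its origin 52 mm above this one; a wrong lid stands on the rim, origin 64 mm above.
- oblong_canister: Grey oblong canister, 100 (x) x 54 (y) mm outside, mouth 92 x 46 mm. 64 mm high, wall 4 mm, floor 6 mm. Origin: centre of the underside, z up. 0.4-0.7 kg, loose. Its own lid, fully home (wooden top on the rim), has its origin 52 mm above this one; a wrong lid stands on the rim, origin 64 mm above.
- cork_trivet: Round cork trivet, 110 mm across, 8 mm thick, fixed flat on the worktop and empty: the free spot for a lid on the way. Origin: centre of its underside, z up. Not to be hit round the work: a fixed knife block, 0.25 m tall, on the worktop at about x 0.54-0.70, y 0.15-0.33; wall cabinets, undersides 0.59 m up, from about 70 mm beyond the far canisters.
- kitchen_timer: White and grey wind-up kitchen timer, 58 mm across, 41 mm high, behind the canisters; leave it. Origin: centre of its underside.
- salt_shaker: Salt shaker, 44 mm across, 90 mm high, behind the canisters; leave it. Origin: centre of its underside.
- cinnamon_jar: Glass spice jar with a yellow cap, 45 mm across, 100 mm high, behind the canisters; leave it. Origin: centre of its underside.

How it is judged:
By the outcome, as a careful person would: the job done as asked, in the order asked, and still so for the second after the job is handed in, with the robot touching nothing.
It also fails if it takes over 106 s, if anything falls off the work surface, if the arm or the gripper's body presses on something with over 40 N, if the wrist force passes 120 N, or if a joint passes its speed limit or range.

## Working session

There is one attempt and no reset: what is moved stays moved. The work goes in short steps, Python scripts to look and compute and a tool call to move; the robot and the scene stay as the last step left them, time stands still between calls to the robot, and variables do not carry over. Pictures are saved under pics/ and viewed, at most 18 in all, crops included, and the job is handed in when it is done.

Besides the shell and the picture viewer there is one more tool, called after "Request:" in YAML: its name, and indented under it one key for each argument. play_rows: Moves the arm, as the interface text tells. Its arguments: {"type":"object","properties":{"commands":{"type":"string"},"hand":{"type":"number"},"grip_force":{"type":"number"}},"required":["commands"]}

```bash
mkdir -p pics; ls; python3 - <<'E'
from bench import *
import cv2
s=sense(); print({k:s[k] for k in('clock','eef_pos','tool_rot','opening')})
for n in('side','top'):
    cv2.imwrite(f'pics/{n}0.png',read_camera(n)[:,:,::-1]); print(camera_info(n))
E
```

```text
pics
{'clock': 0.0, 'eef_pos': array([0.22823183, 0.52708492, 0.23835001]), 'tool_rot': array([-3.22520816e-04,  2.02972160e-01,  9.79183980e-01, -9.64786292e-04]), 'opening': 0.08561982274511457}
{'mtx': array([[388.41827168,   0.        , 284.22973272],
       [  0.        , 388.41827168, 210.27583492],
       [  0.        ,   0.        ,   1.        ]]), 'eye': array([0.33361393, 0.56546958, 0.61965849]), 'rotation': array([ 0.08413635, -0.1956244 ,  0.89281377, -0.39690773])}
{'mtx': array([[446.3466787 ,   0.        , 275.9490534 ],
       [  0.        , 446.3466787 , 206.91431391],
       [  0.        ,   0.        ,   1.        ]]), 'eye': array([ 0.50785922, -0.00916314,  0.91583267]), 'rotation': array([ 0.05192353, -0.69949905,  0.71204826, -0.03150069])}
```

View pics/top0.png

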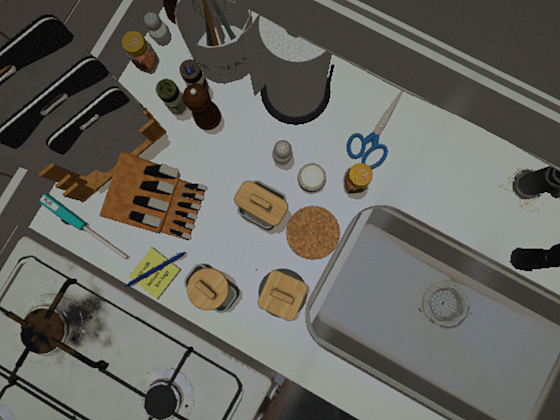

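View pics/side0.png

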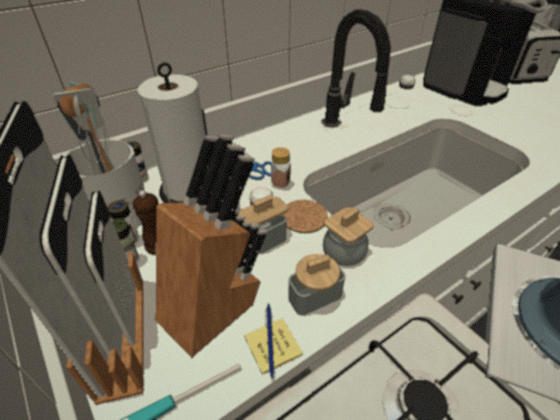

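The top view shows the oblong lid on the square canister (262,203), the round lid on a box-like canister (208,287), the square lid on the round canister (283,294), and the empty trivet at (314,231). The side view agrees. I'll zoom in next.

```bash
cat > h.py <<'E'
from bench import *
import numpy as np, cv2
from scipy.spatial.transform import Rotation as R
def cam(n):
    c=camera_info(n); return c['mtx'],np.array(c['eye']),R.from_quat(c['rotation'],scalar_first=True)
def ray(n,px,z):
    K,e,r=cam(n); px=np.atleast_2d(np.array(px,float))
    d=r.apply(np.c_[px,np.ones(len(px))]@np.linalg.inv(K).T)
    return e+d*((z-e[2])/d[:,2])[:,None]
def proj(n,p):
    K,e,r=cam(n); q=r.inv().apply(np.atleast_2d(p)-e)@K.T; return q[:,:2]/q[:,2:]
def crop(img,x0,y0,w,h,s,name):
    cv2.imwrite(name,cv2.resize(img[y0:y0+h,x0:x0+w],None,fx=s,fy=s,interpolation=cv2.INTER_CUBIC))
E
python3 - <<'E'
from h import *
im=cv2.imread('pics/top0.png')
crop(im,180,170,165,150,4.8,'pics/c0.png')
K,e,r=cam('top'); print(r.as_matrix()[:,2], proj('top',[e[0],e[1],0]))
print(ray('top',[[314,231]],.008), ray('top',[[262,203],[208,287],[283,294]],.085))
hsv=cv2.cvtColor(im,cv2.COLOR_BGR2HSV)
for p in [(245,205),(262,203),(215,300),(283,310),(314,231),(262,225),(235,295)]: print(p,hsv[p[1],p[0]])
print(proj('top',[.54,.15,.25]))
E
```

```text
[ 0.11801353  0.02778089 -0.99262331] [[289.38262389 259.7502249 ]]
[[ 0.56503066 -0.06026236  0.008     ]] [[0.61455531 0.04018757 0.085     ]
 [0.46035762 0.14183803 0.085     ]
 [0.4457455  0.00374187 0.085     ]]
(245, 205) [ 17 127 147]
(262, 203) [ 16 129 152]
(215, 300) [ 17 126 148]
(283, 310) [ 19 121 152]
(314, 231) [ 15 150 131]
(262, 225) [ 30  23 113]
(235, 295) [ 37  21 110]
[[182.76576742 239.87622852]]
```

View pics/c0.png

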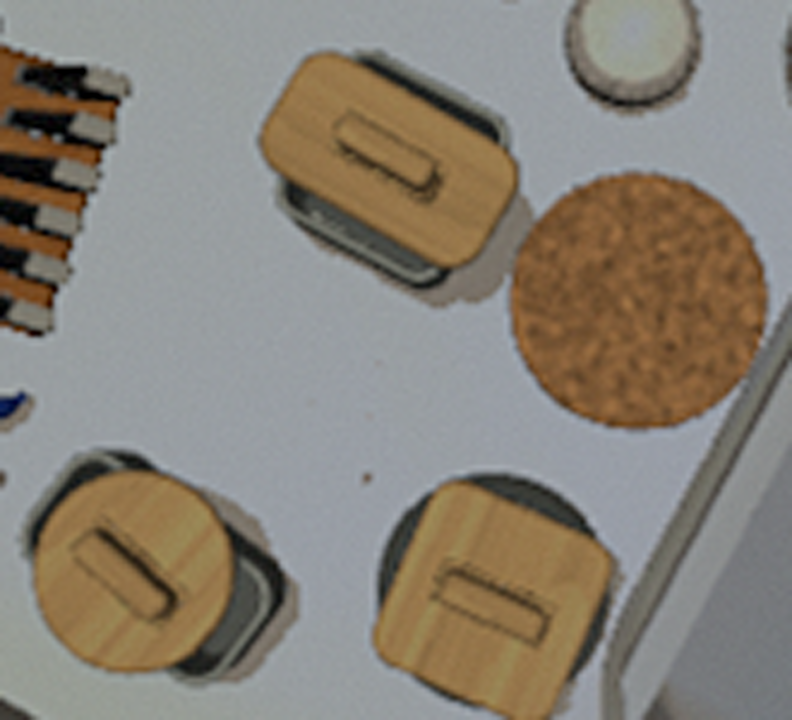

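The crop shows all three bars clearly: oblong lid bar at about (388,150), round lid (125,572), square lid (495,605). I'll get the lid outlines from a colour mask.

```bash
cat >> h.py <<'E'
def wood(im): 
    h=cv2.cvtColor(im,cv2.COLOR_BGR2HSV)
    return cv2.morphologyEx(cv2.inRange(h,(11,85,90),(25,190,255)),cv2.MORPH_OPEN,np.ones((3,3),np.uint8))
def blobs(m,n,z,box,amin=800):
    m=m.copy(); x0,y0,x1,y1=box; k=np.zeros_like(m); k[y0:y1,x0:x1]=m[y0:y1,x0:x1]
    out=[]
    for c in cv2.findContours(cv2.morphologyEx(k,cv2.MORPH_CLOSE,np.ones((9,9))),cv2.RETR_EXTERNAL,cv2.CHAIN_APPROX_NONE)[0]:
        if cv2.contourArea(c)<amin: continue
        w=ray(n,c[:,0]+0.0,z)[:,:2]; o=(w[:,:2]*1e3).astype(np.float32)
        r=cv2.minAreaRect(o); out.append((r,cv2.minEnclosingCircle(o)))
    return out
E
python3 - <<'E'
from h import *
im=cv2.imread('pics/top0.png'); np.set_printoptions(precision=4,suppress=True)
for z in(.085,.008):
  for r,c in blobs(wood(im),'top',z,(182,175,345,325)): print(z,np.round(r[0],1),np.round(r[1],1),round(r[2],1),'circ',np.round(c[0],1),round(c[1],1))
# bar long edges from crop, z=.113
for nm,q in dict(ob=[(347,112),(440,162),(428,190),(337,137)],sq=[(452,568),(548,612),(540,640),(440,598)],rd=[(100,530),(170,590),(150,620),(75,550)]).items():
  w=ray('top',np.array(q)/4.8-.4+[180,170],.113)[:,:2]; d=w[1]-w[0]; e=w[2]-w[3]
  print(nm,w.mean(0),np.linalg.norm(d),np.degrees([np.arctan2(d[1],d[0]),np.arctan2(e[1],e[0])]))
E
```

```text
0.085 [444.5   5.4] [75.8 75.3] 64.9 circ [444.3   5.1] 47.5
0.085 [457.9 143.8] [74.2 74.7] 89.8 circ [457.9 143.1] 38.5
0.085 [578.7  -1.3] [208.6  98.1] 68.5 circ [587.1  -5.5] 105.2
0.008 [438.6   6.8] [82.8 82.3] 64.9 circ [438.4   6.4] 51.9
0.008 [453.2 157.9] [81.1 81.6] 89.8 circ [453.3 157.2] 42.1
0.008 [585.2  -0.6] [228.  107.2] 68.5 circ [594.4  -5.2] 115.0
ob [0.6149 0.0414] 0.040253990558853175 [-119.5039 -121.3869]
sq [0.4452 0.0039] 0.03879446227707531 [-115.1262 -113.2403]
rd [0.4588 0.1415] 0.034416828201636954 [-130.5027 -132.793 ]
```

```bash
python3 - <<'E'
from h import *
im=cv2.imread('pics/top0.png'); m=wood(im)
a=m.copy(); a[:,288:]=0
for y in range(190,290): # cut line between lid and trivet
    pass
print(''.join(''))
for r,c in blobs(a,'top',.085,(220,175,288,235)): print('ob',np.round(r[0],1),np.round(r[1],1),round(r[2],1))
b=m.copy(); b[:,:291]=0
for r,c in blobs(b,'top',.008,(280,200,345,265)): print('tr',np.round(r[0],1),np.round(r[1],1),np.round(c[0],1),round(c[1],1))
from math import *
s=sense(); r=R.from_quat(s['tool_rot'],scalar_first=True).as_matrix(); print(r, degrees(atan2(r[1,1],r[0,1])), s['joints'])
E
```

```text
ob [613.6  39.8] [104.6  53.2] 58.7
tr [563.3 -62.2] [ 97.3 105.7] [562.6 -57.4] 54.0
[[-9.17579937e-01  3.97550317e-01 -8.96441652e-04]
 [ 3.97551286e-01  9.17578546e-01 -1.60838524e-03]
 [ 1.83141564e-04 -1.83220356e-03 -9.99998305e-01]] 66.57483228771436 [ 1.05166725e+00  3.77996349e-01  7.97967378e-02  1.27443795e+00
 -1.96218653e-05  1.46051374e+00]
```

Request:
play_rows:
  commands: "0.0172 -0.0427 0 0 0 0.144; 0.0344 -0.0854 0 0 0 0.288; 0.0516 -0.1281 0 0 0 0.432; 0.0688 -0.1708 0 0 0 0.576; 0.086 -0.2135 0 0 0 0.72"
  hand: 0.5
  grip_force: 40

```text
clock: 0.6
eef_pos: [0.3124, 0.3187, 0.239]
tool_rot: [-0.0, -0.145, 0.989, -0.0]
wrist_force: [1.1, -0.0, 0.4]
opening: 0.0429
gripper_force: 0.0
```

Request:
play_rows:
  commands: "0.0172 -0.0427 0 0 0 0.145; 0.0344 -0.0854 0 0 0 0.29; 0.0516 -0.1281 0 0 0 0.435; 0.0688 -0.1708 0 0 0 0.58; 0.086 -0.2135 0 0 0 0.729"

```text
clock: 1.1
eef_pos: [0.3892, 0.1304, 0.2392]
tool_rot: [-0.0, -0.437, 0.899, 0.0]
wrist_force: [0.8, -0.4, -0.4]
opening: 0.0428
gripper_force: 0.0
```

Request:
play_rows:
  commands: "0.043 -0.012 -0.01 0 0 0; 0.086 -0.024 -0.02 0 0 0; 0.129 -0.036 -0.04 0 0 0; 0.172 -0.048 -0.06 0 0 0; 0.2145 -0.059 -0.078 0 0 0"

```text
clock: 1.6
eef_pos: [0.6048, 0.0722, 0.1598]
tool_rot: [-0.001, -0.435, 0.901, 0.0]
wrist_force: [1.6, 0.4, -0.4]
opening: 0.0427
gripper_force: 0.0
```

Request:
play_rows:
  commands: "0 0 0 0 0 0; 0 0 0 0 0 0; 0 0 0 0 0 0"

```text
clock: 1.9
eef_pos: [0.6027, 0.0734, 0.1619]
tool_rot: [-0.0, -0.435, 0.9, 0.0]
wrist_force: [0.4, 0.1, 0.7]
opening: 0.0428
gripper_force: 0.0
```

Request:
play_rows:
  commands: "0.0118 -0.0324 -0.01 0 0 0.138; 0.0118 -0.0324 -0.02 0 0 0.138; 0.0118 -0.0324 -0.03 0 0 0.138; 0.0118 -0.0324 -0.03 0 0 0.138; 0.0118 -0.0324 -0.03 0 0 0.138"

```text
clock: 2.4
eef_pos: [0.6146, 0.0416, 0.1317]
tool_rot: [-0.0, -0.496, 0.868, 0.0]
wrist_force: [0.2, -0.2, -0.8]
opening: 0.0428
gripper_force: 0.0
```

```bash
cat >> h.py <<'E'
def yaw(s): 
    r=R.from_quat(s['tool_rot'],scalar_first=True).as_matrix(); return np.degrees(np.arctan2(r[1,1],r[0,1]))
def st():
    s=sense(); print(s['clock'],np.round(s['eef_pos'],4),round(yaw(s),2),s['opening'],np.round(s['wrist_force'],1))
E
python3 - <<'E'
from h import *
st()
a=read_camera('side')[:,:,::-1]; b=read_camera('top')[:,:,::-1]
k=lambda i,x,y,w,h:cv2.resize(i[y:y+h,x:x+w],(390,390))
cv2.imwrite('pics/c1.png',np.hstack([k(a,200,140,130,130),k(b,210,140,130,130)]))
E
```

```text
2.4 [0.6146 0.0416 0.1317] 149.51 0.042782329193803925 [ 0.2 -0.2 -0.8]
```

View pics/c1.png

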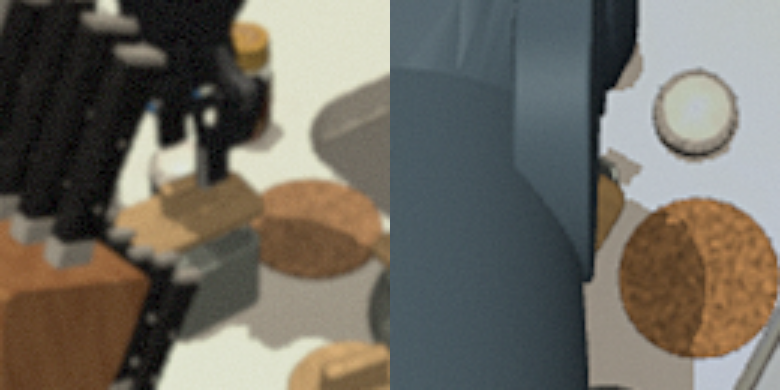

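Request:
play_rows:
  commands: "0 0 -0.018 0 0 0; 0 0 -0.036 0 0 0; 0 0 -0.036 0 0 0; 0 0 -0.036 0 0 0"

```text
clock: 2.9
eef_pos: [0.6153, 0.0409, 0.0958]
tool_rot: [-0.0, -0.496, 0.868, 0.0]
wrist_force: [0.8, -0.1, 0.1]
opening: 0.0427
gripper_force: 0.0
```

Request:
play_rows:
  commands: "0 0 0 0 0 0; 0 0 0 0 0 0; 0 0 0 0 0 0; 0 0 0 0 0 0; 0 0 0 0 0 0"
  hand: 0

```text
clock: 3.4
eef_pos: [0.6165, 0.0406, 0.0967]
tool_rot: [0.001, -0.496, 0.868, -0.001]
wrist_force: [-0.1, 0.1, 5.9]
opening: 0.0124
gripper_force: 40.5
```

Request:
play_rows:
  commands: "0 0 0 0 0 0; 0 0 0.01 0 0 0; 0 0 0.03 0 0 0; 0 0 0.05 0 0 0; 0 0 0.05 0 0 0"

```text
clock: 3.9
eef_pos: [0.6172, 0.0406, 0.1484]
tool_rot: [0.002, -0.496, 0.868, -0.001]
wrist_force: [0.8, 0.2, -0.3]
opening: 0.0122
gripper_force: 39.7
```

Request:
play_rows:
  commands: "-0.018 -0.033 0 0 0 0; -0.036 -0.066 0 0 0 0; -0.053 -0.0995 0 0 0 0; -0.053 -0.0995 -0.03 0 0 0; -0.053 -0.0995 -0.06 0 0 0"

```text
clock: 4.4
eef_pos: [0.5624, -0.0602, 0.0849]
tool_rot: [0.001, -0.495, 0.869, -0.0]
wrist_force: [-0.5, 0.1, -1.6]
opening: 0.0122
gripper_force: 39.7
```

Request:
play_rows:
  commands: "0 0 -0.02 0 0 0; 0 0 -0.038 0 0 0; 0 0 -0.042 0 0 0; 0 0 -0.045 0 0 0; 0 0 -0.045 0 0 0"

```text
clock: 4.9
eef_pos: [0.5615, -0.0586, 0.0408]
tool_rot: [-0.001, -0.496, 0.868, 0.001]
wrist_force: [0.2, -0.1, -1.3]
opening: 0.0121
gripper_force: 39.7
```

Request:
play_rows:
  commands: "0 0 -0.001 0 0 0; 0 0 -0.002 0 0 0; 0 0 -0.002 0 0 0"

```text
clock: 5.2
eef_pos: [0.5621, -0.0588, 0.0405]
tool_rot: [-0.0, -0.496, 0.868, -0.0]
wrist_force: [-8.0, 1.3, 16.4]
opening: 0.0119
gripper_force: 42.0
```

Request:
play_rows:
  commands: "0 0 0 0 0 0; 0 0 0 0 0 0; 0 0 0 0 0 0; 0 0 0.03 0 0 0; 0 0 0.06 0 0 0"
  hand: 0.4

```text
clock: 5.7
eef_pos: [0.5612, -0.0586, 0.0977]
tool_rot: [-0.001, -0.496, 0.868, 0.001]
wrist_force: [1.6, 0.2, 0.2]
opening: 0.0342
gripper_force: 0.0
```

Request:
play_rows:
  commands: "-0.03 -0.01 0.05 0 0 0; -0.06 -0.02 0.1 0 0 0; -0.1 -0.03 0.13 0 0 0; -0.14 -0.04 0.15 0 0 0; -0.18 -0.045 0.16 0 0 0"

```text
clock: 6.2
eef_pos: [0.3871, -0.1042, 0.2591]
tool_rot: [0.001, -0.496, 0.868, -0.002]
wrist_force: [-0.4, -1.0, 0.6]
opening: 0.0341
gripper_force: 0.0
```

```bash
python3 - <<'E'
from h import *
st()
a=read_camera('side')[:,:,::-1]; b=read_camera('top')[:,:,::-1]
cv2.imwrite('pics/side2.png',a);cv2.imwrite('pics/top2.png',b)
k=lambda i,x,y,w,h:cv2.resize(i[y:y+h,x:x+w],(390,390),interpolation=cv2.INTER_CUBIC)
cv2.imwrite('pics/c2.png',np.hstack([k(a,210,160,130,130),k(b,210,160,130,130)]))
E
```

```text
6.2 [ 0.3871 -0.1042  0.2591] 149.49 0.03405103868973933 [-0.4 -1.   0.6]
```

View pics/c2.png

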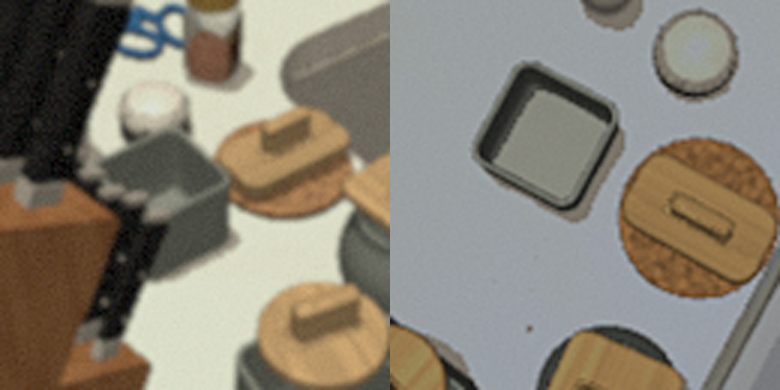

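The oblong lid rests flat on the trivet, and the square canister's rim is open (right crop, centre about (545,135)). Next I'll measure the rim.

```bash
cat >> h.py <<'E'
def show(r): return np.round(r[0],1),np.round(r[1],1),round(r[2],1)
E
python3 - <<'E'
from h import *
im=cv2.imread('pics/top2.png'); hsv=cv2.cvtColor(im,cv2.COLOR_BGR2HSV)
for cx,cy in[(545,135),(478,150),(520,185),(610,130),(620,150),(500,280)]:
    x=int(210+(cx-390)/3);y=int(160+cy/3);print(cx,cy,hsv[y,x],im[y,x])
b=im[:,:,0].astype(int)-im[:,:,2]
m=((b<3)*255).astype(np.uint8)
m=cv2.morphologyEx(m,cv2.MORPH_OPEN,np.ones((3,3)))
for z in(.064,): 
  for r,c in blobs(m,'top',z,(228,172,290,236),600): print(show(r))
cv2.imwrite('pics/m.png',cv2.resize(np.hstack([m[160:290,210:340],cv2.normalize(b[160:290,210:340],None,0,255,cv2.NORM_MINMAX).astype(np.uint8)]),None,fx=3,fy=3))
E
```

```text
545 135 [ 30  21 134] [123 134 134]
478 150 [42 19 66] [61 66 64]
520 185 [ 37  21 107] [ 98 107 105]
610 130 [ 34  19 105] [ 97 105 104]
620 150 [ 20  44 121] [100 114 121]
500 280 [108  18 166] [166 159 154]
(array([603.9,  28.1]), array([113.5,  81.5]), 60.8)
```

View pics/m.png

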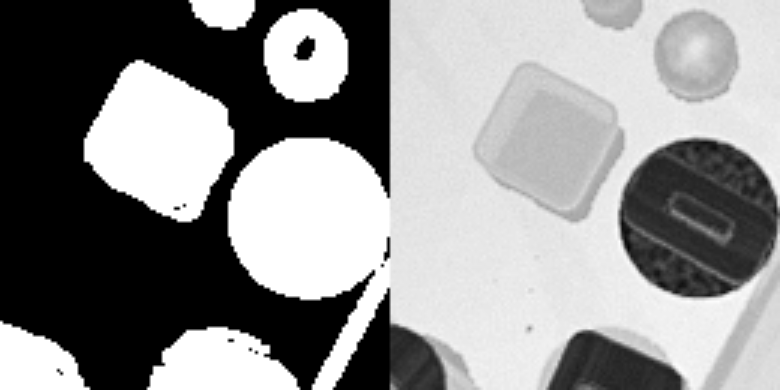

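The mask merges the canister with its brownish shadow, so I'll separate them with red minus green.

```bash
cat >> h.py <<'E'
def grey(im):
    im=cv2.GaussianBlur(im,(3,3),0).astype(int)
    return cv2.morphologyEx((((im[:,:,0]-im[:,:,2]<3)&(im[:,:,2]-im[:,:,1]<=3)&(im[:,:,2]<165))*255).astype(np.uint8),cv2.MORPH_OPEN,np.ones((3,3)))
E
python3 - <<'E'
from h import *
im=cv2.imread('pics/top2.png'); m=grey(im)
for r,c in blobs(m,'top',.064,(228,172,289,233),600): print(show(r))
# tight inner-bound rect: minAreaRect edges; also trivet lid bar centre & trivet
w=wood(im)
for r,c in blobs(w,'top',.085,(182,255,320,325)): print('lid',show(r),np.round(c[0],1))
E
```

```text
(array([613.3,  42.1]), array([80.1, 79.4]), 60.8)
lid (array([444.5,   5.5]), array([75.7, 75.4]), 64.5) [444.1   4.7]
lid (array([457.9, 142.9]), array([75.9, 74.7]), 45.5) [457.9 143.1]
```

Request:
play_rows:
  commands: "0.0144 0.027 -0.03 0 0 0.048; 0.0288 0.054 -0.06 0 0 0.096; 0.043 0.081 -0.09 0 0 0.096; 0.0576 0.109 -0.12 0 0 0.096; 0.0576 0.109 -0.127 0 0 0.096"

```text
clock: 6.8
eef_pos: [0.4438, 0.0087, 0.1264]
tool_rot: [-0.001, -0.539, 0.842, 0.002]
wrist_force: [-0.3, 0.1, 0.4]
opening: 0.0344
gripper_force: 0.0
```

Request:
play_rows:
  commands: "0 0 0 0 0 0; 0 0 0 0 0 0; 0 0 0 0 0 0"

```text
clock: 7.1
eef_pos: [0.4453, 0.005, 0.131]
tool_rot: [0.001, -0.537, 0.844, -0.001]
wrist_force: [0.6, 0.4, 0.2]
opening: 0.0338
gripper_force: 0.0
```

```bash
python3 - <<'E'
from h import *
st()
a=read_camera('side')[:,:,::-1]
crop(a,290,150,120,120,4,'pics/c3.png')
E
```

```text
7.1 [0.4453 0.005  0.131 ] 154.89 0.03375376705876371 [0.6 0.4 0.2]
```

View pics/c3.png

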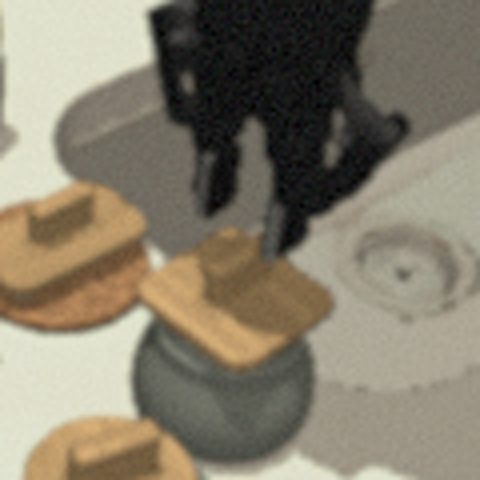

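The fingers at (205,190) and (285,230) straddle the square lid's bar at (235,260), so I'll descend and grip.

Request:
play_rows:
  commands: "0 0 -0.017 0 0 0; 0 0 -0.033 0 0 0; 0 0 -0.033 0 0 0; 0 0 -0.033 0 0 0"

```text
clock: 7.55
eef_pos: [0.4446, 0.0054, 0.0976]
tool_rot: [0.0, -0.537, 0.844, -0.0]
wrist_force: [-0.5, 0.1, 0.3]
opening: 0.0341
gripper_force: 0.0
```

Request:
play_rows:
  commands: "0 0 0 0 0 0; 0 0 0 0 0 0; 0 0 0 0 0 0; 0 0 0 0 0 0; 0 0 0 0 0 0"
  hand: 0

```text
clock: 8.05
eef_pos: [0.4454, 0.0056, 0.0981]
tool_rot: [0.001, -0.537, 0.844, -0.001]
wrist_force: [-1.5, -0.3, 6.6]
opening: 0.0122
gripper_force: 41.2
```

Request:
play_rows:
  commands: "0 0 0.01 0 0 0; 0 0 0.03 0 0 0; 0 0 0.055 0 0 0; 0 0 0.075 0 0 0; 0 0 0.075 0 0 0"

```text
clock: 8.55
eef_pos: [0.4466, 0.0056, 0.175]
tool_rot: [0.002, -0.537, 0.843, -0.002]
wrist_force: [-0.0, -0.5, -0.9]
opening: 0.0119
gripper_force: 40.4
```

```bash
python3 - <<'E'
from h import *
st()
E
```

```text
8.55 [0.4466 0.0056 0.175 ] 154.98 0.011858584090245065 [-0.  -0.5 -0.9]
```

Request:
play_rows:
  commands: "0.042 0.009 0 0 0 -0.036; 0.084 0.018 0 0 0 -0.073; 0.126 0.027 0 0 0 -0.073; 0.169 0.0365 0 0 0 -0.073; 0.169 0.0365 -0.02 0 0 -0.073"

```text
clock: 9.05
eef_pos: [0.6215, 0.0432, 0.1531]
tool_rot: [0.004, -0.506, 0.862, -0.002]
wrist_force: [-0.5, -0.4, -0.8]
opening: 0.0125
gripper_force: 40.3
```

Request:
play_rows:
  commands: "0 0 -0.02 0 0 0; 0 0 -0.035 0 0 0; 0 0 -0.035 0 0 0; 0 0 -0.035 0 0 0"

```text
clock: 9.45
eef_pos: [0.6127, 0.0424, 0.1162]
tool_rot: [-0.001, -0.506, 0.863, 0.001]
wrist_force: [0.2, -0.1, -0.4]
opening: 0.012
gripper_force: 40.3
```

```bash
python3 - <<'E'
from h import *
st()
im=read_camera('top')[:,:,::-1].copy(); cv2.imwrite('pics/top3.png',im)
a=read_camera('side')[:,:,::-1]
k=lambda i,x,y,w,h:cv2.resize(i[y:y+h,x:x+w],(390,390),interpolation=cv2.INTER_CUBIC)
cv2.imwrite('pics/c4.png',np.hstack([k(a,200,150,110,110),k(im,240,220,110,110)]))
E
```

```text
9.45 [0.6127 0.0424 0.1162] 150.79 0.012018190232347374 [ 0.2 -0.1 -0.4]
```

View pics/c4.png

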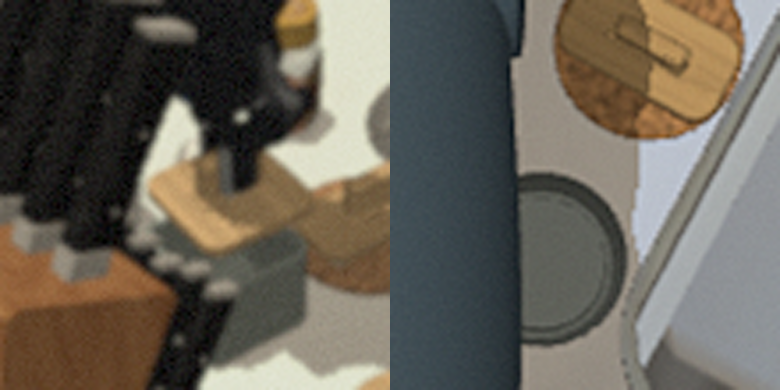

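The side crop shows the square lid just above the square canister with its sides parallel. In the top crop the round canister is open at (535,260). Next I'll settle, correct x and insert.

Request:
play_rows:
  commands: "0 0 0 0 0 0; 0 0 0 0 0 0; 0 0 0 0 0 0"

```text
clock: 9.85
eef_pos: [0.6138, 0.0422, 0.1176]
tool_rot: [0.0, -0.506, 0.863, -0.0]
wrist_force: [0.4, 0.3, -1.1]
opening: 0.0121
gripper_force: 40.3
```

Request:
play_rows:
  commands: "0.0015 0 -0.008 0 0 0; 0.0015 0 -0.014 0 0 0; 0.0015 0 -0.02 0 0 0; 0.0015 0 -0.025 0 0 0; 0.0015 0 -0.025 0 0 0"

```text
clock: 10.35
eef_pos: [0.6144, 0.0424, 0.0907]
tool_rot: [-0.001, -0.506, 0.863, 0.001]
wrist_force: [1.0, -0.1, -0.6]
opening: 0.0124
gripper_force: 40.3
```

Request:
play_rows:
  commands: "0 0 -0.002 0 0 0; 0 0 -0.005 0 0 0; 0 0 -0.006 0 0 0; 0 0 -0.006 0 0 0"

```text
clock: 10.75
eef_pos: [0.6151, 0.0423, 0.0863]
tool_rot: [0.0, -0.506, 0.863, -0.0]
wrist_force: [-1.0, 0.2, 1.3]
opening: 0.0121
gripper_force: 40.6
```

Request:
play_rows:
  commands: "0 0 -0.001 0 0 0; 0 0 -0.001 0 0 0; 0 0 -0.001 0 0 0"

```text
clock: 11.05
eef_pos: [0.6152, 0.0423, 0.0863]
tool_rot: [0.0, -0.506, 0.863, -0.0]
wrist_force: [-2.4, -0.1, 8.1]
opening: 0.0117
gripper_force: 41.5
```

Request:
play_rows:
  commands: "0 0 0 0 0 0; 0 0 0 0 0 0; 0 0 0 0 0 0; 0 0 0.02 0 0 0; 0 0 0.05 0 0 0"
  hand: 0.4

```text
clock: 11.55
eef_pos: [0.6129, 0.0424, 0.133]
tool_rot: [-0.002, -0.506, 0.863, 0.002]
wrist_force: [-0.1, -0.4, 1.1]
opening: 0.0344
gripper_force: 0.0
```

Request:
play_rows:
  commands: "-0.04 -0.02 0.02 0 0 0; -0.08 -0.04 0.04 0 0 0; -0.12 -0.065 0.06 0 0 0; -0.16 -0.09 0.08 0 0 0; -0.2 -0.115 0.1 0 0 0"

```text
clock: 12.05
eef_pos: [0.4162, -0.0715, 0.234]
tool_rot: [-0.0, -0.506, 0.862, -0.0]
wrist_force: [0.4, -1.3, 0.9]
opening: 0.0338
gripper_force: 0.0
```

Request:
play_rows:
  commands: "-0.01 -0.03 0.02 0 0 0; -0.01 -0.06 0.04 0 0 0; -0.01 -0.1 0.05 0 0 0; -0.01 -0.1 0.05 0 0 0"

```text
clock: 12.45
eef_pos: [0.4089, -0.1752, 0.285]
tool_rot: [0.001, -0.504, 0.864, -0.002]
wrist_force: [-0.2, 0.1, 0.1]
opening: 0.0339
gripper_force: 0.0
```

```bash
python3 - <<'E'
from h import *
st()
im=read_camera('top')[:,:,::-1].copy(); cv2.imwrite('pics/top4.png',im)
a=read_camera('side')[:,:,::-1]; cv2.imwrite('pics/side4.png',a)
k=lambda i,x,y,w,h:cv2.resize(i[y:y+h,x:x+w],(390,390),interpolation=cv2.INTER_CUBIC)
cv2.imwrite('pics/c5.png',np.hstack([k(a,200,150,130,130),k(im,190,180,150,150)]))
w=wood(im); a=w.copy(); a[:,289:]=0
for z in (.073,.085):
  for r,c in blobs(a,'top',z,(182,175,320,325)): print(z,show(r),np.round(c[0],1),c[1])
E
```

```text
12.45 [ 0.4089 -0.1752  0.285 ] 150.48 0.03393865685408044 [-0.2  0.1  0.1]
0.073 (array([457.2, 145.1]), array([77. , 75.8]), 45.5) [457.3 145.1] 39.272926330566406
0.073 (array([612.9,  42.2]), array([74.9, 74.9]), 60.9) [613.3  41.7] 47.744319915771484
0.085 (array([458. , 142.9]), array([75.9, 74.7]), 45.5) [458.  142.9] 38.7137451171875
0.085 (array([611.4,  41.5]), array([73.9, 73.8]), 60.9) [611.8  41. ] 47.06449890136719
```

View pics/c5.png

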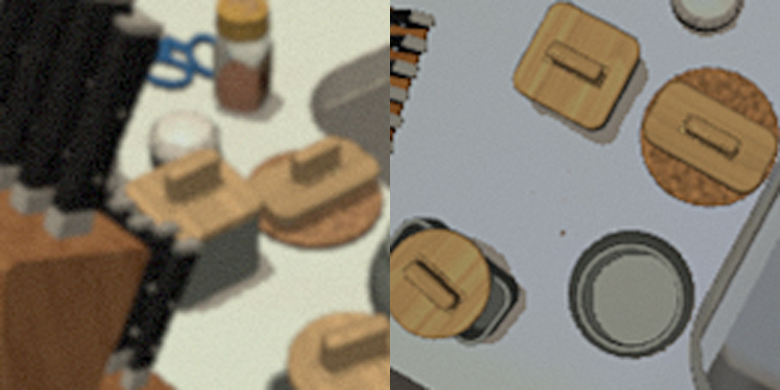

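The square lid is seated flush (side crop (195,200)) and the round canister is fully visible, rim near (632,293). Next I'll measure the round canister.

```bash
python3 - <<'E'
from h import *
im=cv2.imread('pics/top4.png'); m=grey(im)
for r,c in blobs(m,'top',.032,(255,262,311,325),600): print(show(r),np.round(c[0],1),c[1])
g=cv2.cvtColor(im,cv2.COLOR_BGR2GRAY)
s=4; G=cv2.resize(g[255:330,245:320],None,fx=s,fy=s,interpolation=cv2.INTER_CUBIC)
C=cv2.HoughCircles(G,cv2.HOUGH_GRADIENT_ALT,1.5,2,param1=150,param2=.6,minRadius=50,maxRadius=120)
if C is not None:
  for x,y,r in C[0][:,:3]:
    p=[(x+.5)/s-.5+245,(y+.5)/s-.5+255]; z=.064
    w=ray('top',[p,[p[0]+r/s,p[1]]],z); print(np.round(p,1),np.round(w[0]*1e3,1),'R',np.linalg.norm(w[1]-w[0])*1e3)
E
```

```text
(array([441.6,  -4. ]), array([113.3,  91.4]), 74.2) [430.5  -3.7] 63.22542953491211
[282.5 294.4] [443.5   5.   64. ] R 45.69772957463368
[282.5 294.4] [443.5   5.   64. ] R 37.66391186213023
[285.5 294. ] [444.1  -0.6  64. ] R 35.15578241253128
[277.6 292.1] [447.8  14.1  64. ] R 39.387677579590594
[289.2 288.8] [453.7  -7.9  64. ] R 52.15556096020372
[288.9 298.5] [435.7  -6.8  64. ] R 42.432856833696135
[277.2 289.9] [452.   14.7  64. ] R 44.75351340443734
[289.2 288.8] [453.7  -7.9  64. ] R 43.472748934019464
[284.4 300.8] [431.7   1.7  64. ] R 45.652910813480034
[282.9 300. ] [433.1   4.5  64. ] R 50.926002969799384
[280.2 287.6] [456.1   9.   64. ] R 38.47028803160836
[282.5 294.4] [443.5   5.   64. ] R 31.29064975495636
[282.9 300. ] [433.1   4.5  64. ] R 33.91394731043617
[275.  293.2] [445.8  19.1  64. ] R 34.57683767177841
[276.5 288.4] [454.8  16.1  64. ] R 34.18351506468594
[290.8 292.1] [447.4 -10.5  64. ] R 36.711204197127806
[290.8 292.1] [447.4 -10.5  64. ] R 29.80156414608538
[280.6 283.1] [464.4   8.2  64. ] R 30.42806017106641
[277.6 292.1] [447.8  14.1  64. ] R 29.45618907037202
[280.2 287.6] [456.1   9.   64. ] R 26.812454055827157
[284.8 283.9] [4.629e+02 4.000e-01 6.400e+01] R 31.48226850947438
[284.4 300.8] [431.7   1.7  64. ] R 26.1999921795011
```

Request:
play_rows:
  commands: "0.01 0.045 0 0 0 -0.07; 0.02 0.09 -0.01 0 0 -0.14; 0.03 0.135 -0.02 0 0 -0.209; 0.04 0.18 -0.035 0 0 -0.209; 0.045 0.22 -0.05 0 0 -0.209"

```text
clock: 13.05
eef_pos: [0.4522, 0.0526, 0.2325]
tool_rot: [-0.0, -0.414, 0.91, 0.0]
wrist_force: [0.9, -1.6, -0.6]
opening: 0.034
gripper_force: 0.0
```

Request:
play_rows:
  commands: "0.002 0.04 -0.02 0 0 0; 0.004 0.08 -0.04 0 0 0; 0.004 0.098 -0.07 0 0 0; 0.004 0.098 -0.1 0 0 0; 0.004 0.098 -0.1 0 0 0"

```text
clock: 13.55
eef_pos: [0.4517, 0.1482, 0.1292]
tool_rot: [-0.005, -0.415, 0.91, 0.001]
wrist_force: [-0.7, -1.0, 0.8]
opening: 0.0338
gripper_force: 0.0
```

Request:
play_rows:
  commands: "0 0 0 0 0 0; 0 0 0 0 0 0; 0 0 0 0 0 0"

```text
clock: 13.85
eef_pos: [0.4581, 0.1471, 0.1352]
tool_rot: [0.002, -0.413, 0.911, -0.0]
wrist_force: [1.0, -0.8, -0.4]
opening: 0.0341
gripper_force: 0.0
```

```bash
python3 - <<'E'
from h import *
st()
a=read_camera('side')[:,:,::-1]
crop(a,250,190,120,120,4,'pics/c6.png')
E
```

```text
13.85 [0.4581 0.1471 0.1352] 138.77 0.034100929682697324 [ 1.  -0.8 -0.4]
```

View pics/c6.png

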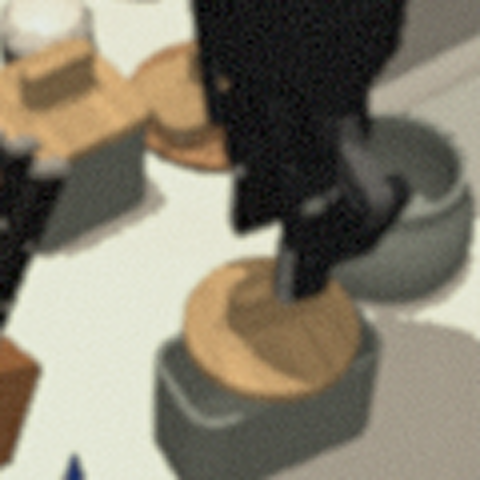

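The fingers at (250,210) and (295,280) straddle the round lid's bar at (255,300). I'll correct y by −4 mm, descend and grip.

Request:
play_rows:
  commands: "0 -0.004 -0.01 0 0 0; 0 -0.004 -0.025 0 0 0; 0 -0.004 -0.037 0 0 0; 0 -0.004 -0.037 0 0 0; 0 -0.004 -0.037 0 0 0"

```text
clock: 14.4
eef_pos: [0.4567, 0.1427, 0.0964]
tool_rot: [-0.0, -0.413, 0.911, 0.0]
wrist_force: [-1.1, 0.3, 0.6]
opening: 0.0342
gripper_force: 0.0
```

Request:
play_rows:
  commands: "0 0 0 0 0 0; 0 0 0 0 0 0; 0 0 0 0 0 0; 0 0 0 0 0 0; 0 0 0 0 0 0"
  hand: 0

```text
clock: 14.9
eef_pos: [0.4576, 0.1432, 0.0972]
tool_rot: [0.001, -0.413, 0.911, -0.0]
wrist_force: [0.1, -0.2, 5.0]
opening: 0.0121
gripper_force: 41.1
```

Request:
play_rows:
  commands: "0 0 0.01 0 0 0; 0 0 0.03 0 0 0; 0 0 0.055 0 0 0; 0 0 0.075 0 0 0; 0 0 0.075 0 0 0"

```text
clock: 15.4
eef_pos: [0.4587, 0.1436, 0.1743]
tool_rot: [0.002, -0.413, 0.911, -0.0]
wrist_force: [0.7, 0.4, -0.6]
opening: 0.0127
gripper_force: 40.2
```

Request:
play_rows:
  commands: "0 0 0 0 0 0; 0 0 0 0 0 0"

```text
clock: 15.6
eef_pos: [0.4558, 0.143, 0.1703]
tool_rot: [-0.001, -0.413, 0.911, 0.0]
wrist_force: [-0.3, -0.3, -1.1]
opening: 0.0124
gripper_force: 40.2
```

Request:
play_rows:
  commands: "-0.004 -0.046 0 0 0 0; -0.008 -0.092 0 0 0 0; -0.013 -0.138 0 0 0 0; -0.013 -0.138 -0.03 0 0 0; -0.013 -0.138 -0.055 0 0 0"

```text
clock: 16.1
eef_pos: [0.4433, 0.0036, 0.115]
tool_rot: [-0.0, -0.411, 0.911, 0.0]
wrist_force: [0.4, 0.3, -1.2]
opening: 0.0126
gripper_force: 40.2
```

Request:
play_rows:
  commands: "0 0 0 0 0 0; 0 0 0 0 0 0; 0 0 0 0 0 0; 0 0 0 0 0 0"

```text
clock: 16.5
eef_pos: [0.4449, 0.0053, 0.1176]
tool_rot: [0.001, -0.414, 0.91, -0.001]
wrist_force: [0.4, -0.0, -0.5]
opening: 0.0123
gripper_force: 40.2
```

```bash
python3 - <<'E'
from h import *
st()
a=read_camera('side')[:,:,::-1];im=read_camera('top')[:,:,::-1].copy(); cv2.imwrite('pics/top5.png',im)
k=lambda i,x,y,w,h:cv2.resize(i[y:y+h,x:x+w],(390,390),interpolation=cv2.INTER_CUBIC)
cv2.imwrite('pics/c7.png',np.hstack([k(a,290,170,110,110),k(im,180,240,110,110)]))
E
```

```text
16.5 [0.4449 0.0053 0.1176] 138.86 0.012346475853343494 [ 0.4 -0.  -0.5]
```

View pics/c7.png

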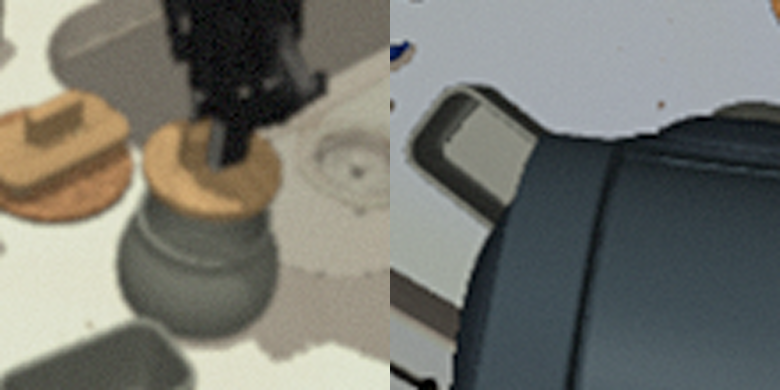

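The round lid hovers level and roughly centred over the round canister's rim at (205,210). I'll insert it now.

Request:
play_rows:
  commands: "-0.001 0 -0.008 0 0 0; -0.001 0 -0.014 0 0 0; -0.001 0 -0.02 0 0 0; -0.001 0 -0.025 0 0 0; -0.001 0 -0.025 0 0 0"

```text
clock: 17.1
eef_pos: [0.442, 0.0052, 0.0905]
tool_rot: [-0.001, -0.413, 0.911, 0.001]
wrist_force: [0.4, 0.5, -0.4]
opening: 0.0121
gripper_force: 40.2
```

Request:
play_rows:
  commands: "0 0 -0.003 0 0 0; 0 0 -0.006 0 0 0; 0 0 -0.007 0 0 0; 0 0 -0.007 0 0 0"

```text
clock: 17.5
eef_pos: [0.4433, 0.005, 0.0852]
tool_rot: [0.0, -0.413, 0.911, -0.0]
wrist_force: [-2.1, -0.8, 5.6]
opening: 0.0121
gripper_force: 41.1
```

Request:
play_rows:
  commands: "0 0 0 0 0 0; 0 0 0 0 0 0; 0 0 0 0 0 0; 0 0 0.02 0 0 0; 0 0 0.05 0 0 0"
  hand: 0.4

```text
clock: 18.0
eef_pos: [0.4409, 0.0053, 0.1334]
tool_rot: [-0.002, -0.413, 0.911, 0.001]
wrist_force: [-0.2, -0.1, -1.5]
opening: 0.0341
gripper_force: 0.0
```

Request:
play_rows:
  commands: "-0.01 -0.04 0.02 0 0 0; -0.02 -0.08 0.04 0 0 0; -0.03 -0.12 0.06 0 0 0.05; -0.03 -0.15 0.08 0 0 0.1; -0.03 -0.18 0.1 0 0 0.19"

```text
clock: 18.5
eef_pos: [0.4123, -0.1762, 0.2353]
tool_rot: [0.0, -0.499, 0.867, -0.0]
wrist_force: [0.6, 0.1, -0.7]
opening: 0.0346
gripper_force: 0.0
```

Request:
play_rows:
  commands: "0 0 0.03 0 0 0; 0 0 0.05 0 0 0; 0 0 0.05 0 0 0"

```text
clock: 18.8
eef_pos: [0.4143, -0.1762, 0.2871]
tool_rot: [0.001, -0.497, 0.868, -0.002]
wrist_force: [0.6, -0.0, 0.4]
opening: 0.0342
gripper_force: 0.0
```

```bash
python3 - <<'E'
from h import *
st()
im=read_camera('top')[:,:,::-1].copy(); cv2.imwrite('pics/top6.png',im)
a=read_camera('side')[:,:,::-1]; cv2.imwrite('pics/side6.png',a)
k=lambda i,x,y,w,h:cv2.resize(i[y:y+h,x:x+w],(390,390),interpolation=cv2.INTER_CUBIC)
cv2.imwrite('pics/c8.png',np.hstack([k(a,250,170,130,130),k(im,180,180,156,156)]))
w=wood(im)
for r,c in blobs(w,'top',.073,(255,250,315,325)): print('round',show(r),np.round(c[0],1),c[1])
m=grey(im)
for r,c in blobs(m,'top',.064,(180,255,245,320),600): print('oblcan',show(r))
# lid on trivet by brightness (wood brighter than cork)
hs=cv2.cvtColor(im,cv2.COLOR_BGR2HSV); print(hs[231,314],hs[215,320],hs[240,300])
E
```

```text
18.8 [ 0.4143 -0.1762  0.2871] 149.65 0.03417558013484459 [ 0.6 -0.   0.4]
round (array([443.2,   5.9]), array([75.5, 75.9]), 43.8) [443.    6.3] 38.791316986083984
oblcan (array([451.1, 142.8]), array([111.9, 102.4]), 89.3)
[ 17 131 148] [ 14 141 137] [ 18 131  97]
```

View pics/c8.png

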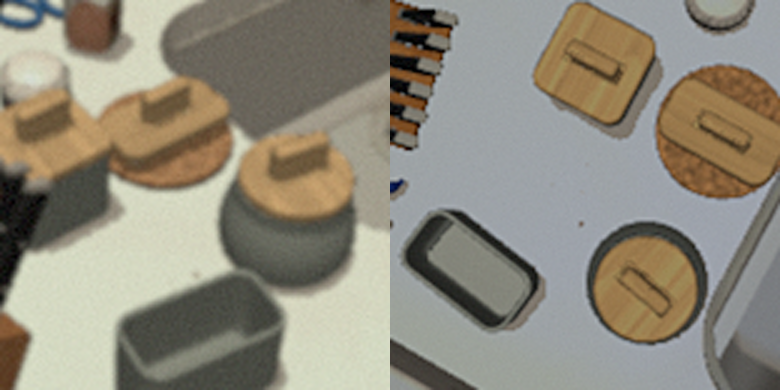

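The round lid is seated level (side crop (295,180)) and the oblong canister is open at (470,270) in the right crop. Next I'll measure it more tightly.

```bash
python3 - <<'E'
from h import *
im=cv2.imread('pics/top6.png'); m=grey(im)
k=np.zeros_like(m);k[258:314,183:245]=m[258:314,183:245]
n,l,s,_=cv2.connectedComponentsWithStats(k); i=1+s[1:,4].argmax(); k=((l==i)*255).astype(np.uint8)
for r,c in blobs(k,'top',.064,(180,255,245,320),400): print('oblcan',show(r), s[i])
p=np.array([[408,240],[440,208],[538,285],[500,328]])/2.5-.3+180
print(np.round(ray('top',p,.064)*1e3,1))
cv2.imwrite('pics/m2.png',cv2.resize(np.hstack([k[250:325,180:250],cv2.cvtColor(im,cv2.COLOR_BGR2GRAY)[250:325,180:250]]),None,fx=5,fy=5))
E
```

```text
oblcan (array([456.6, 139.9]), array([106.1,  91.4]), 89.3) [ 183  264   57   50 2021]
[[ 476.5 -109.1   64. ]
 [ 500.  -134.    64. ]
 [ 441.9 -204.6   64. ]
 [ 410.8 -175.1   64. ]]
```

View pics/m2.png

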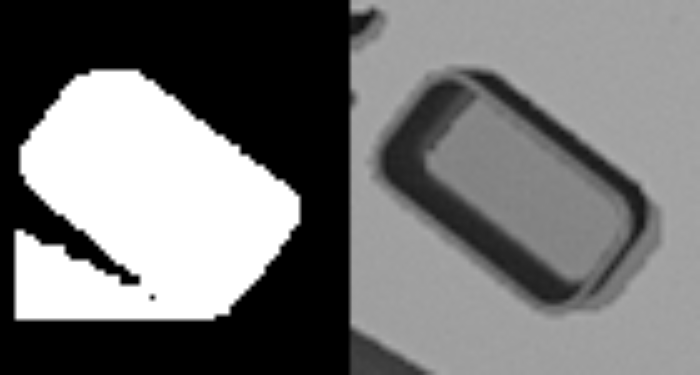

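The mask merges with the stove edge. The two sides facing away from the camera nadir (left end and lower-left side) show the true rim, so I'll fit lines to those.

```bash
python3 - <<'E'
from h import *
im=cv2.imread('pics/top6.png'); s=5
g=cv2.cvtColor(im,cv2.COLOR_BGR2GRAY); G=cv2.resize(g[250:325,180:250],None,fx=s,fy=s,interpolation=cv2.INTER_CUBIC)
print('bg',np.median(g[275:285,235:248]))
def edge(p0,p1,thr):  # along segment outside->inside profile lines, first crossing below thr
    pts=[]
    for a,b in zip(p0,p1):
        t=np.linspace(0,1,200)[:,None]; q=np.array(a)*(1-t)+np.array(b)*t
        v=cv2.remap(G,q[None,:,0].astype(np.float32),q[None,:,1].astype(np.float32),1)[0]
        i=np.argmax(v<thr); pts.append(q[i])
    P=np.array(pts); P=(P+.5)/s-.5+[180,250]; return ray('top',P,.064)[:,:2]
lin=lambda a,b,n=12:np.linspace(a,b,n)
# lower-left long side: outside pts offset
lo=edge(lin((45+0,215),(150,303)),lin((75,180),(180,268)),142)
le=edge(lin((15,130),(55,75)),lin((55,160),(95,105)),142)
for w,d in((lo,27),(le,50)):
    vx,vy,x,y=cv2.fitLine((w*1e3).astype(np.float32),cv2.DIST_HUBER,0,.01,.01).ravel()
    n=np.array([-vy,vx]); print('ang',np.degrees(np.arctan2(vy,vx))%180,'pt',x,y,'res',np.round(np.std((w*1e3-[x,y])@n),2))
    if d==27: A=(n,np.array([x,y]),d)
    else: B=(n,np.array([x,y]),d)
c0=np.array([458,142])
M=[];b=[]
for n,p,d in(A,B):
    if n@(c0-p)<0:n=-n
    M.append(n);b.append(n@p+d)
c=np.linalg.solve(M,b);print('centre',c)
u=M[1];v=M[0]
q=proj('top',[[*( (c+su*50*u+sv*27*v)/1e3),.064] for su,sv in((1,1),(1,-1),(-1,-1),(-1,1))])
cv2.polylines(G,[np.int32(((q-[180,250])+.5)*s)],True,255,1)
q=proj('top',[[*( (c+su*46*u+sv*23*v)/1e3),.064] for su,sv in((1,1),(1,-1),(-1,-1),(-1,1))])
cv2.polylines(G,[np.int32(((q-[180,250])+.5)*s)],True,0,1)
cv2.imwrite('pics/m3.png',cv2.resize(G,None,fx=1.5,fy=1.5))
E
```

```text
bg 162.0
ang 51.903934 pt 437.3875 160.81503 res 0.3
ang 141.42197 pt 489.79965 180.94759 res 0.33
centre [457.52213 142.73589]
```

View pics/m3.png

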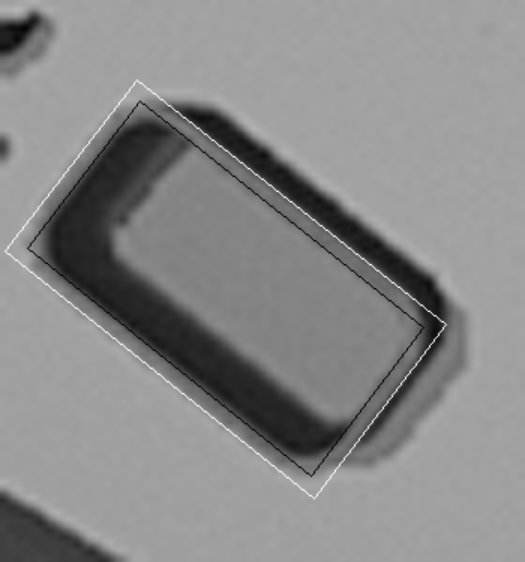

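The fitted outline matches the rim: centre (457.5,142.7) mm, long axis 51.7°. Next I'll fetch the oblong lid from the trivet.

Request:
play_rows:
  commands: "0.035 0.028 -0.02 0 0 0; 0.07 0.056 -0.04 0 0 0; 0.105 0.084 -0.06 0 0 0; 0.135 0.107 -0.09 0 0 0; 0.148 0.117 -0.12 0 0 0"

```text
clock: 19.4
eef_pos: [0.5623, -0.0552, 0.1617]
tool_rot: [-0.0, -0.499, 0.867, 0.001]
wrist_force: [0.9, -0.7, -0.7]
opening: 0.0338
gripper_force: 0.0
```

Request:
play_rows:
  commands: "0 0 -0.04 0 0 0; 0 0 -0.077 0 0 0; 0 0 -0.077 0 0 0; 0 0 -0.077 0 0 0; 0 0 -0.077 0 0 0"

```text
clock: 19.9
eef_pos: [0.562, -0.0581, 0.0893]
tool_rot: [0.001, -0.498, 0.867, -0.001]
wrist_force: [0.0, 0.4, -0.7]
opening: 0.0339
gripper_force: 0.0
```

```bash
python3 - <<'E'
from h import *
st()
a=read_camera('side')[:,:,::-1]
crop(a,260,150,110,110,4,'pics/c9.png')
E
```

```text
19.9 [ 0.562  -0.0581  0.0893] 149.69 0.03387554604135528 [ 0.   0.4 -0.7]
```

View pics/c9.png

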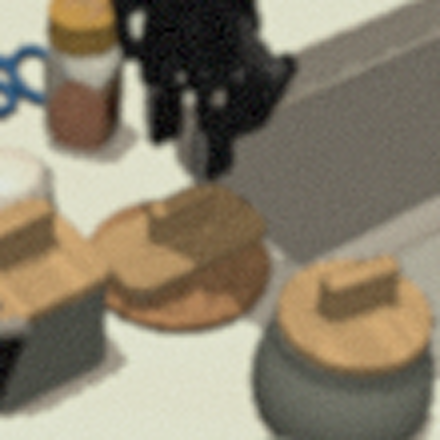

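The fingers are centred above the oblong lid's bar (190,215), so I'll descend 47 mm and grip.

Request:
play_rows:
  commands: "0 0 -0.015 0 0 0; 0 0 -0.03 0 0 0; 0 0 -0.04 0 0 0; 0 0 -0.047 0 0 0; 0 0 -0.047 0 0 0"

```text
clock: 20.45
eef_pos: [0.5607, -0.0579, 0.0404]
tool_rot: [-0.0, -0.498, 0.867, 0.0]
wrist_force: [-0.3, 0.6, -0.2]
opening: 0.034
gripper_force: 0.0
```

Request:
play_rows:
  commands: "0 0 0 0 0 0; 0 0 0 0 0 0; 0 0 0 0 0 0; 0 0 0 0 0 0; 0 0 0 0 0 0"
  hand: 0

```text
clock: 20.95
eef_pos: [0.5615, -0.0581, 0.0412]
tool_rot: [0.0, -0.498, 0.867, -0.0]
wrist_force: [0.5, -0.1, 4.1]
opening: 0.0124
gripper_force: 42.8
```

Request:
play_rows:
  commands: "0 0 0.02 0 0 0; 0 0 0.05 0 0 0; 0 0 0.09 0 0 0; 0 0 0.13 0 0 0; 0 0 0.14 0 0 0"

```text
clock: 21.45
eef_pos: [0.5633, -0.0583, 0.1851]
tool_rot: [0.003, -0.498, 0.867, -0.002]
wrist_force: [1.0, -0.6, -0.9]
opening: 0.0118
gripper_force: 42.2
```

Request:
play_rows:
  commands: "0 0 0 0 0 0; 0 0 0 0 0 0"

```text
clock: 21.65
eef_pos: [0.56, -0.0577, 0.1789]
tool_rot: [-0.001, -0.498, 0.867, 0.001]
wrist_force: [0.0, -0.0, -0.9]
opening: 0.0121
gripper_force: 42.2
```

Request:
play_rows:
  commands: "-0.021 0.04 0 0 0 -0.04; -0.042 0.08 0 0 0 -0.08; -0.063 0.12 0 0 0 -0.12; -0.084 0.16 0 0 0 -0.139; -0.1035 0.2005 0 0 0 -0.139"

```text
clock: 22.15
eef_pos: [0.4543, 0.1436, 0.1779]
tool_rot: [-0.002, -0.436, 0.9, 0.001]
wrist_force: [0.2, 1.3, -0.2]
opening: 0.012
gripper_force: 42.2
```

Request:
play_rows:
  commands: "0 0 -0.02 0 0 0; 0 0 -0.04 0 0 0; 0 0 -0.063 0 0 0; 0 0 -0.063 0 0 0; 0 0 -0.063 0 0 0"

```text
clock: 22.65
eef_pos: [0.4555, 0.1423, 0.116]
tool_rot: [-0.002, -0.436, 0.9, 0.001]
wrist_force: [0.2, -0.3, -1.2]
opening: 0.0121
gripper_force: 42.0
```

Request:
play_rows:
  commands: "0 0 0 0 0 0; 0 0 0 0 0 0; 0 0 0 0 0 0"

```text
clock: 22.95
eef_pos: [0.4582, 0.1426, 0.1183]
tool_rot: [0.001, -0.436, 0.9, -0.0]
wrist_force: [-0.3, -0.6, -2.1]
opening: 0.0123
gripper_force: 42.0
```

```bash
python3 - <<'E'
from h import *
st()
a=read_camera('side')[:,:,::-1];im=read_camera('top')[:,:,::-1].copy(); cv2.imwrite('pics/top7.png',im)
k=lambda i,x,y,w,h:cv2.resize(i[y:y+h,x:x+w],(390,390),interpolation=cv2.INTER_CUBIC)
cv2.imwrite('pics/c10.png',np.hstack([k(a,260,220,110,110),k(im,170,240,110,110)]))
E
```

```text
22.95 [0.4582 0.1426 0.1183] 141.72 0.012317217585673343 [-0.3 -0.6 -2.1]
```

View pics/c10.png

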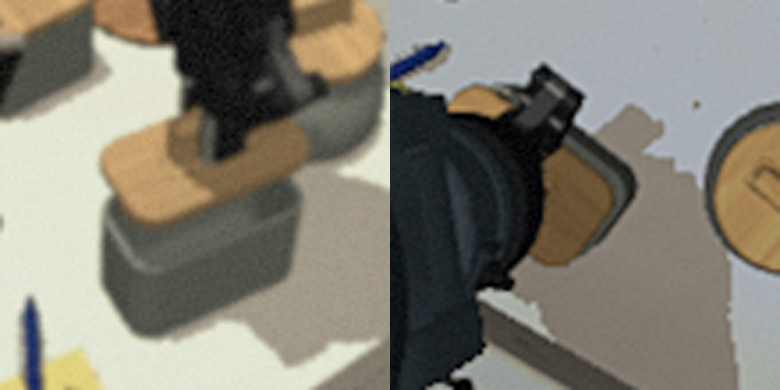

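The lid is level, parallel and over the oblong canister in both views. I'll insert it.

Request:
play_rows:
  commands: "0 0 -0.008 0 0 0; 0 0 -0.014 0 0 0; 0 0 -0.02 0 0 0; 0 0 -0.025 0 0 0; 0 0 -0.025 0 0 0"

```text
clock: 23.55
eef_pos: [0.4564, 0.1425, 0.0914]
tool_rot: [-0.001, -0.436, 0.9, 0.0]
wrist_force: [-0.6, 0.1, -1.7]
opening: 0.0122
gripper_force: 42.1
```

Request:
play_rows:
  commands: "0 0 -0.003 0 0 0; 0 0 -0.006 0 0 0; 0 0 -0.008 0 0 0; 0 0 -0.008 0 0 0"

```text
clock: 23.95
eef_pos: [0.4576, 0.1426, 0.0852]
tool_rot: [0.0, -0.436, 0.9, -0.0]
wrist_force: [-1.4, -0.4, 5.2]
opening: 0.0125
gripper_force: 42.9
```

Home height reached with light contact force. I'll release and retreat toward −y.

Request:
play_rows:
  commands: "0 0 0 0 0 0; 0 0 0 0 0 0; 0 0 0 0 0 0; 0 0 0.02 0 0 0; 0 0 0.05 0 0 0"
  hand: 0.4

```text
clock: 24.45
eef_pos: [0.4555, 0.1423, 0.1333]
tool_rot: [-0.002, -0.436, 0.9, 0.001]
wrist_force: [0.7, 0.5, 0.3]
opening: 0.0339
gripper_force: 0.0
```

Request:
play_rows:
  commands: "0 0 0.04 0 0 0; -0.01 -0.03 0.08 0 0 0; -0.02 -0.07 0.11 0 0 0; -0.03 -0.115 0.12 0 0 0; -0.04 -0.16 0.13 0 0 0"

```text
clock: 24.95
eef_pos: [0.4176, -0.0188, 0.266]
tool_rot: [0.001, -0.437, 0.9, -0.001]
wrist_force: [0.6, -0.2, -1.1]
opening: 0.0341
gripper_force: 0.0
```

Request:
play_rows:
  commands: "0 -0.04 0 0 0 0; 0 -0.08 0 0 0 0; 0 -0.12 0 0 0 0; 0 -0.16 0 0 0 0; 0 -0.16 0 0 0 0"

```text
clock: 25.45
eef_pos: [0.4176, -0.1815, 0.2643]
tool_rot: [-0.0, -0.434, 0.901, -0.001]
wrist_force: [1.1, 1.4, 0.5]
opening: 0.0344
gripper_force: 0.0
```

```bash
python3 - <<'E'
from h import *
st()
im=read_camera('top')[:,:,::-1].copy(); cv2.imwrite('pics/top8.png',im)
a=read_camera('side')[:,:,::-1]
k=lambda i,x,y,w,h:cv2.resize(i[y:y+h,x:x+w],(390,390),interpolation=cv2.INTER_CUBIC)
cv2.imwrite('pics/c11.png',np.hstack([k(a,230,150,160,160),k(im,180,140,190,190)]))
w=wood(im);w[:,289:]=0
for r,c in blobs(w,'top',.073,(182,175,289,325)): print(show(r))
# timer/shaker/jar shift vs start
o=cv2.imread('pics/top0.png'); print(cv2.absdiff(o,im)[135:195,265:380].max(2).mean())
E
```

```text
25.45 [ 0.4176 -0.1815  0.2643] 141.39 0.03437250731294392 [1.1 1.4 0.5]
(array([443.5,  19.8]), array([50.2, 76.8]), 88.9)
(array([457.6, 143.4]), array([98.2, 53. ]), 52.0)
(array([612.8,  42.2]), array([74.9, 75. ]), 60.9)
6.61536231884058
```

View pics/c11.png

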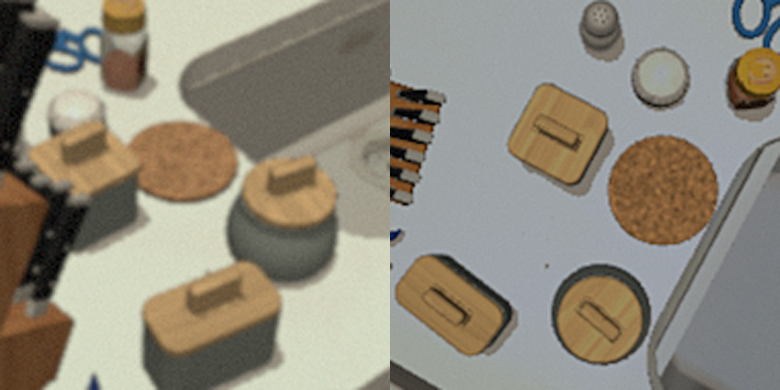

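All three lids are seated level, the trivet is empty, and the timer, shaker and jar stand where they were. I'll hand in.

```bash
python3 -c "
from bench import *
print(hand_in())"
```

```text
the job is handed in; nothing more can be done
None
```

The square, round and oblong lids are each on their own canister, level and fully home in both camera views, with the timer, salt shaker and cinnamon jar untouched; I handed the job in at about 25.5 s on the robot's clock.

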